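# Seat the logger housing's cap and hold the gauge probe on its test spot

### The arm

A 6-joint arm with a two-finger parallel gripper is mounted at the origin on a cart in front of the work surface, level with it; the furniture and walls round the work are solid. World frame = base frame: x ahead of the robot, y to its left, z up, the work surface at z = 0. Lengths are in m, angles in degrees, forces in N, time in s.
With the tool pointing down it reaches from about 0.375 to 0.9 m from the base axis. Payload 3.1 kg.
Tool frame: the origin (TCP) lies midway between the tips of the shut fingers; the grasp point (between the pads) lies 19 mm behind it; z points along the fingers, y is the line along which they close (so a half turn about z gives the same grasp; the last joint's range is limited). The gripper opens to 87 mm and grips with 3 to 60 N. Pads are 19 mm wide; open, the fingers measure 117 mm over their backs; the gripper's body (75 mm by 190 mm) begins 51 mm behind the grasp point.
Start: joints at [59.903, 30.224, 82.088, -0, 67.689, -10.227], TCP at [0.212, 0.588, 0.223] pointing down, gripper open.
Joint ranges: [-176.69, 176.69], [-43.24, 126.21], [12.49, 139.97], [-82, 262], [0, 151.66], [-163.58, 163.58]. Speed limits (degrees/s): [159.86, 159.86, 180, 180, 180, 180].

### API

Orientations are given as a 3x3 rotation matrix whose columns are the frame's x, y, z axes.
In Python, from rig import bot, imaging, order, probe_bus gives the robot as it stands (bot), with the cameras (imaging), the job (order) and the readings (probe_bus).
- The arm moves only by the shell command python3 steer.py 'ROWS'. ROWS is a JSON list that holds a single list of rows (three levels of brackets), with 1 to 20 rows, each of 7 numbers: dx, dy, dz in shares of 1 m (1.0 is 1 m), then a rotation vector rx, ry, rz in a scale on which 1.0 is 180 degrees, then the opening from 0.0 (shut) to 1.0 (fully open); each row is the pose to reach, as a shift and turn from the pose commanded when the command began, along the tool's axes at that moment; what a row does not reach only later rows make up. A row lasts 1/10 s, in which the tool goes at most 0.05 m and 8.59 degrees, less where a joint would pass 70% of its speed; a pose out of reach is approached as far as the arm can. The fingers move at their own pace and stop on an object; the grip force is fixed at half the most. Time passes only in rows, so rows that do not move let the fingers close. It prints the time, the measured TCP pose, the force, the opening and the grip force at its end. Input that does not fit is refused with a message, and nothing moves.
- probe_bus.read_state(): the state, without advancing time (a new reading comes with each control period).
- imaging.capture(name): name is "side" or "top" or "wrist"; returns a dict with "color" (400x640x3 uint8, red, green, blue), "K" (3x3 intrinsics, pixels), "view" (4x4, takes a point from world to camera coordinates); the wrist camera has in their place "mount" (4x4, takes a point from camera to tool coordinates, whose origin is the TCP and whose axes are the flange's). Camera axes: x right, y up, looking along -z (the intrinsics and any distortion apply to the point x, -y, -z); pixel columns grow to the right and rows downward; lengths in m; the calibration is good to about 2 mm. A picture is of the moment at which its call begins: read the wrist's pose just before it. There is no depth.
- order.hand_in(): hands the job in; it is judged then, once.
The state is a dict: "time_s": time; "joint_positions": joint angles; "qvel": joint speeds; "tau": joint torques, N m; "position": TCP position; "tcp_rot": TCP orientation; "force": force on the tool from outside, world axes, zero at the start; "moment": the same for the moment, N m; "opening": opening from 0.0 (shut) to 1.0 (fully open); "grasp_force": force on a finger pad.
Only numpy, scipy, OpenCV 4.12 (cv2) and the standard library are available. Lean on these libraries where they do the work, as an engineer would, in place of code of your own. Each camera call takes 0.05 s, during which the arm holds its last target. There are 200 camera calls.

### The job

With empty fingers, press the proud cap of the leaning logger housing fully home while the probe is still in its stand. Then lift the spring-tipped gauge probe out of its stand and hold it square to the cap's sloping face, its tip inside the printed ring and its spring lightly pressed in, about halfway and not bottomed. Never push hard with the probe, leave the loose bench things alone, and finish while still gripping the probe there, with only its tip touching the housing.

Things in the scene. Friction and masses are not known exactly. Their poses are not given: they have to be found in the camera images.
- housing: Fixed logger housing: an aluminium canister 74 mm across in a cradle with two grey cheeks on a dark 120 x 110 mm base plate that stands on the worktop. Origin: centre of the base's underside. The canister's axis leans 0.22 rad (12.6 degrees) from vertical toward the housing's -x side, which faces roughly to the robot.
- cap (a joint): Press-in cap of the housing, a grey disc 74 mm across and 9 mm thick, sliding along the canister's axis. Value in m: 0 = 8 mm proud, 0.008 = fully home against a rigid stop. About 10 N of friction resists it; no spring, it stays where it is pushed. It starts 5 to 8 mm proud.
- cap_centre (a point): Centre of the cap's flat top face; moves with the cap. z points out of the face along the canister's axis (leaning 0.22 rad from vertical), x uphill along the face, y across it. With the cap home it is at (-0.0085, 0, 0.1177) m in the housing's frame. A flat vent plug 14 mm across and 2 mm high is centred 26 mm from it toward -y; the rest of the face is flat.
- cap_spot (a point): Centre of the test spot: bare cap surface inside a thin dark printed ring, 16 mm inside and 21 mm outside diameter. It lies at x +6 mm, y +17 mm from cap_centre on the face; same axes as cap_centre.
- stand: Fixed probe stand: dark 80 x 80 mm base with an upright black sleeve, 38 mm across and 21 mm bore, its rim 60 mm above the worktop. Origin: centre of the base's underside. Its yaw is that of the probe in it.
- probe: Loose gauge probe, about 0.12 kg, upright in the sleeve, tip down. Origin: centre of the underside of its steel collar (30 mm across, 6 mm thick) that rests on the sleeve's rim; z up the barrel, away from the tip. Square white grip 22 x 22 mm at z = 6 to 52 mm, sides along x and y; black button above to z = 57. Below: nose 16 mm across to z = -33, then the plunger, 8 mm across, to z = -45.
- plunger (a joint): The probe's spring-loaded plunger. Value in m: 0 = fully out, grows as it is pressed in, bottoms at 0.008. The spring gives 1.5 N at 0 and 0.5 N more for each mm (3.5 N at 4 mm).
- probe_tip (a point): The round end of the plunger, 45 mm below the probe's origin when the plunger is out.
- vial_b: Small screw-cap vial, 27 mm across, 58 mm high, standing on the bench. Leave alone. Origin: centre of its underside.
- forceps_fine: Fine forceps lying flat, 126 mm long. Leave alone. Origin: their centre, underside.
- pen_1: Marker pen lying flat, 135 mm long, 17 mm thick. Leave alone. Origin: its centre, underside.

How it is judged:
By the outcome, as a careful person would: the job done as asked, in the order asked, and still so for the second after the job is handed in, while the arm keeps its last pose, push and grip.
It also fails if it takes over 48 s, if anything falls off the work surface, if the arm or the gripper's body presses on something with over 40 N, if the wrist force passes 120 N, or if a joint passes its speed limit or range.

## Working session

There is one attempt and no reset: what is moved stays moved. The work goes in short steps, Python scripts to look and compute and a shell command to move; the robot and the scene stay as the last step left them, time stands still between calls to the robot, and variables do not carry over. Pictures are saved under pics/ and viewed, at most 10 in all, crops included, and the job is handed in when it is done.

```bash
ls; mkdir -p pics
python3 - <<'E'
from rig import bot, imaging, order, probe_bus
import cv2,numpy as np
s=probe_bus.read_state();print(s)
for n in("side","top","wrist"):
    c=imaging.capture(n);cv2.imwrite(f"pics/{n}0.png",c["color"][:,:,::-1]);np.savez(f"pics/{n}0.npz",**c)
    print(n,c["K"],c.get("view",c.get("mount")),[k for k in c])
E
```

```text
pics
rig.py
steer.py
{'time_s': 0.0, 'joint_positions': array([ 5.99040346e+01,  3.02781835e+01,  8.21575357e+01, -1.55339844e-03,
        6.76882251e+01, -1.02274569e+01]), 'qvel': array([ 0.02421346, -0.09502271, -0.05874806, -0.05788386, -0.00468366,
       -0.02714238]), 'tau': array([ 8.57694681e-05, -4.40053153e+01, -1.76592869e+01,  6.33250899e-02,
        5.82872238e-02, -1.83686871e-04]), 'position': array([0.21201844, 0.58715324, 0.22157364]), 'tcp_rot': array([[-9.40478384e-01,  3.39851848e-01, -1.06305228e-03],
       [ 3.39853321e-01,  9.40476565e-01, -1.88417823e-03],
       [ 3.59434303e-04, -2.13331074e-03, -9.99997660e-01]]), 'force': array([ 0.45203807, -1.21783815,  0.19288215]), 'moment': array([ 0.05125934, -0.01663439,  0.00171876]), 'grasp_force': 0.0, 'opening': 0.9985077380537297}
side [[419.03804427   0.         321.49854603]
 [  0.         419.03804427 199.78128437]
 [  0.           0.           1.        ]] [[-1.71824993e-01  9.85127295e-01 -6.20465370e-04  1.29433402e-01]
 [-8.35176315e-01 -1.45336599e-01  5.30431707e-01  4.03246600e-01]
 [ 5.22452576e-01
[... 225 characters left out ...]
64]
 [  0.           0.           1.        ]] [[-0.0048238  -0.999719   -0.02320879 -0.01223771]
 [ 0.99289721 -0.00754737  0.1187357  -0.56759513]
 [-0.1188775  -0.02247118  0.99265462 -0.93282862]
 [ 0.          0.          0.          1.        ]] ['color', 'K', 'view']
wrist [[352.30912927   0.         316.20661856]
 [  0.         352.30912927 197.9766678 ]
 [  0.           0.           1.        ]] [[-4.47368529e-04  9.63680449e-01  2.67057656e-01  7.31570607e-02]
 [ 9.99999746e-01  2.83106746e-04  6.53581633e-04  1.35466863e-03]
 [ 5.54238017e-04  2.67057881e-01 -9.63680331e-01 -1.62498948e-01]
 [ 0.00000000e+00  0.00000000e+00  0.00000000e+00  1.00000000e+00]] ['color', 'K', 'mount']
```

View pics/top0.png

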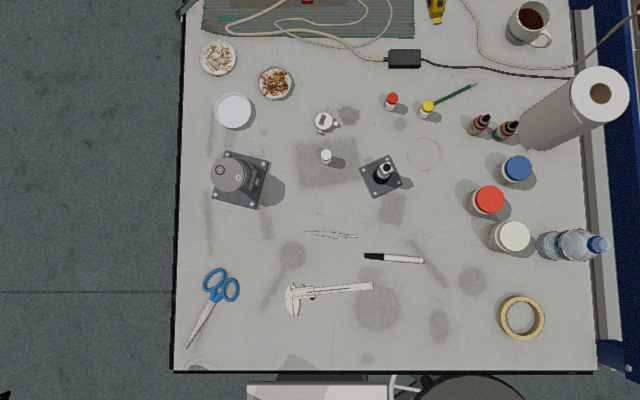

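View pics/side0.png

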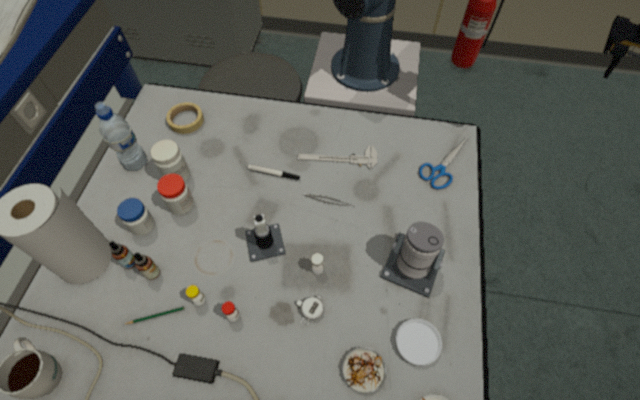

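Run:
```python
import cv2,numpy as np
t=cv2.imread("pics/top0.png");s=cv2.imread("pics/side0.png")
def cr(i,u,v,w,h,k): return cv2.resize(i[v:v+h,u:u+w],None,fx=k,fy=k,interpolation=cv2.INTER_CUBIC)
a=np.hstack([cr(t,200,145,80,70,5),cr(t,350,145,80,70,5)])
b=np.hstack([cr(s,375,215,80,80,5)[:, :400],cr(s,235,205,80,80,5)])
cv2.imwrite("pics/a.png",cv2.resize(np.vstack([a,b]),(800,750))[:])
cv2.imwrite("pics/topz.png",a);cv2.imwrite("pics/sidez.png",b)
```

```text
(no output)
```

View pics/topz.png

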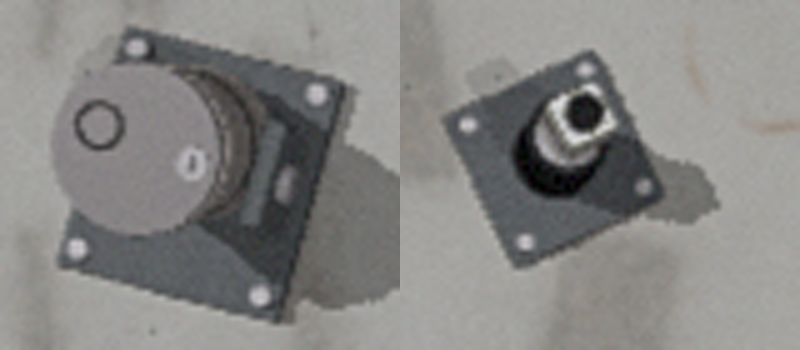

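View pics/sidez.png

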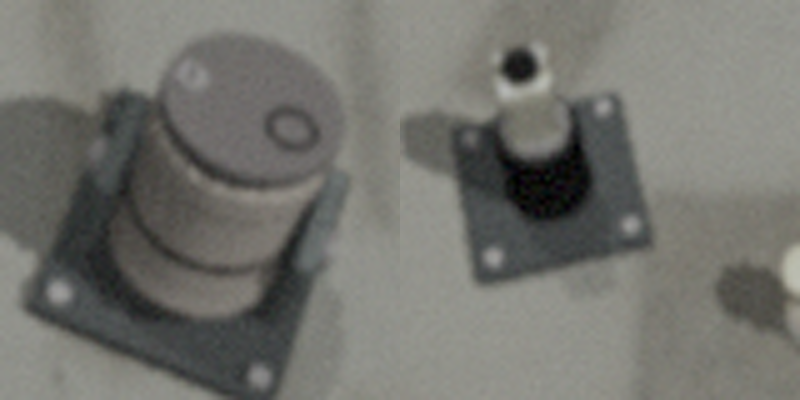

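```bash
cat > h.py <<'E'
import numpy as np
from scipy.optimize import least_squares
from scipy.spatial.transform import Rotation as R
def proj(c,P):
    P=np.atleast_2d(P);q=P@c["view"][:3,:3].T+c["view"][:3,3]
    return np.c_[c["K"][0,0]*q[:,0]/-q[:,2]+c["K"][0,2],c["K"][1,1]*-q[:,1]/-q[:,2]+c["K"][1,2]]
T=np.load("pics/top0.npz");S=np.load("pics/side0.npz")
z=lambda a,u,v,o=0:(np.array(a,float)-[o,0]+.5)/5-.5+[u,v]
s,c=np.sin(.22),np.cos(.22)
RC=np.array([[c,0,-s],[0,1,0],[s,0,c]])
def cap(d,p): return np.array([-.0085,0,.1177])+RC@(np.array(p)+[0,0,.008-d])
E
cat > fit.py <<'E'
from h import *
ht=z([(127,25),(347,85),(285,323),(57,265),(100,126),(194,164)],200,145)
hs=z([(25,308),(275,400),(292,128),(192,74)],375,215)
st=z([(593,50),(664,195),(517,270),(443,118),(583,112)],350,145,400)
ss=z([(455,130),(617,92),(653,242),(477,284),(519,65)],235,205,400)
def W(p,L): return R.from_euler('z',p[2]).apply(L)+[p[0],p[1],0]
def fh(p,full=False):
    h=p[4]
    L=np.array([(.06,.055,h),(.06,-.055,h),(-.06,-.055,h),(-.06,.055,h),cap(p[3],(.006,.017,0)),cap(p[3],(0,-.026,.002))])
    w=W(p,L)
    # side view: lower-left corner is +x,-y ; lower (275,400) is +x,+y
    return np.r_[(proj(T,w)-ht).ravel(),(proj(S,w[[1,0,4,5]])-hs).ravel()]
r=least_squares(fh,[.57,.2,-.2,.002,.008],bounds=([0,-1,-2,0,0.003],[1,1,2,.003,.02]))
print(r.x,np.round(r.fun.reshape(-1,2),2))
def fs(p):
    h=p[3]
    ang=np.arange(4)*np.pi/2+np.pi/4
    L=np.c_[.04*2**.5*np.cos(ang),.04*2**.5*np.sin(ang),0*ang+h]
    L=np.r_[L,[(0,0,.117)]];w=W(p,L)
    from scipy.spatial.distance import cdist
    a=proj(T,w);b=proj(S,w)
    f=lambda A,B:np.r_[(A[:4][cdist(B[:4],A[:4]).argmin(1)]-B[:4]).ravel(),(A[4]-B[4])]
    return np.r_[f(a,st),f(b,ss)]
best=min((least_squares(fs,[.55,-.1,y,.008]) for y in(-.4,0,.4)),key=lambda q:q.cost)
print(best.x,np.round(best.fun.reshape(-1,2),2))
E
python3 fit.py
```

```text
[ 0.62046379  0.18141288 -0.25148064  0.003       0.00877914] [[-0.17  0.34]
 [-0.15 -0.92]
 [-0.87 -0.07]
 [ 0.21  0.37]
 [ 0.47  0.17]
 [ 0.33  0.2 ]
 [ 0.55 -0.58]
 [-0.18  1.33]
 [-0.23 -0.37]
 [-0.19 -0.28]]
[ 0.62602678 -0.15305612  0.42877636  0.00340666] [[ 0.13 -0.4 ]
 [ 0.71  0.53]
 [-0.37 -0.32]
 [-0.1  -0.05]
 [ 0.42 -0.24]
 [-0.9   0.01]
 [ 0.61 -0.08]
 [ 0.57  0.19]
 [ 0.44  0.17]
 [ 0.12 -0.59]]
```

```bash
cat >> h.py <<'E'
H=[0.62046,0.18141,-0.25148]; ST=[0.62603,-0.15306,0.42878]
def HW(p,d=.008,H=H): return R.from_euler('z',H[2]).as_matrix()@cap(d,p)+[H[0],H[1],0]
def HR(H=H): return R.from_euler('z',H[2]).as_matrix()@RC
def toolrot(axis,yaw): # tool z=-axis, tool y closest to yaw (rad)
    zt=-np.array(axis);y=np.array([np.cos(yaw),np.sin(yaw),0]);y-=zt*(y@zt);y/=np.linalg.norm(y)
    return np.c_[np.cross(y,zt),y,zt]
def go(p,Rt):
    from rig import bot, imaging, order, probe_bus
    q=probe_bus.read_state();A=q["tcp_rot"]
    d=A.T@(np.array(p)-q["position"]);rv=R.from_matrix(A.T@Rt).as_rotvec(degrees=True)
    print("MOVE",np.round(d,4),np.round(rv,2),"dist",np.linalg.norm(d),"F",np.round(q["force"],1))
def shoot(name):
    from rig import bot, imaging, order, probe_bus;import cv2
    q=probe_bus.read_state();c=imaging.capture("wrist");cv2.imwrite(f"pics/{name}.png",c["color"][:,:,::-1])
    m=np.eye(4);m[:3,:3]=q["tcp_rot"];m[:3,3]=q["position"]
    v=np.linalg.inv(m@c["mount"]);np.savez(f"pics/{name}.npz",K=c["K"],view=v,pos=q["position"],rot=q["tcp_rot"])
    return dict(K=c["K"],view=v)
E
python3 - <<'E'
from h import *
print(HW((0,0,0)),HW((.006,.017,0)))
go(HW((0,0,.08)),toolrot(HR()[:,2],H[2]))
E
```

```text
[0.61222737 0.18352512 0.1177    ] [0.62212881 0.19853335 0.11900938]
MOVE [-0.4962 -0.2454  0.0263] [-10.32  -9.24  84.18] dist 0.5541556390877596 F [ 0.7 -0.  -0.1]
```

The manual's scale: turns go in shares of 180 degrees. Converting my numbers, 84.18 degrees / 180 = 0.4677.

```bash
python3 steer.py '[[[-0.25,-0.12,0,-0.0278,-0.0256,0.2333,0],[-0.25,-0.12,0,-0.0278,-0.0256,0.2333,0],[-0.25,-0.12,0,-0.0278,-0.0256,0.2333,0],[-0.25,-0.12,0,-0.0278,-0.0256,0.2333,0],[-0.25,-0.12,0,-0.0278,-0.0256,0.2333,0],[-0.4962,-0.2454,0.0263,-0.0573,-0.0513,0.4677,0],[-0.4962,-0.2454,0.0263,-0.0573,-0.0513,0.4677,0],[-0.4962,-0.2454,0.0263,-0.0573,-0.0513,0.4677,0],[-0.4962,-0.2454,0.0263,-0.0573,-0.0513,0.4677,0],[-0.4962,-0.2454,0.0263,-0.0573,-0.0513,0.4677,0],[-0.4962,-0.2454,0.0263,-0.0573,-0.0513,0.4677,0],[-0.4962,-0.2454,0.0263,-0.0573,-0.0513,0.4677,0],[-0.4962,-0.2454,0.0263,-0.0573,-0.0513,0.4677,0],[-0.4962,-0.2454,0.0263,-0.0573,-0.0513,0.4677,0],[-0.4962,-0.2454,0.0263,-0.0573,-0.0513,0.4677,0],[-0.4962,-0.2454,0.0263,-0.0573,-0.0513,0.4677,0],[-0.4962,-0.2454,0.0263,-0.0573,-0.0513,0.4677,0]]]'
python3 - <<'E'
from h import *
go(HW((0,0,.08)),toolrot(HR()[:,2],H[2]))
c=shoot("w1")
for p in [(0,0,0),(.006,.017,0),(0,-.026,.002)]: print(proj(c,HW(p,.003)))
E
```

```text
time_s: 1.85
position: [0.595, 0.1895, 0.1965]
tcp_rot: [[0.247, 0.945, 0.212], [0.969, -0.241, -0.052], [0.002, 0.219, -0.976]]
force: [0.4, 0.1, -0.7]
opening: 0.005
grasp_force: 0.0
MOVE [-0.0014  0.0006  0.0009] [ 0.03 -0.12  0.08] dist 0.0017749056027089362 F [ 0.4  0.1 -0.7]
[[316.85817371 211.28934553]]
[[325.50794747 188.03003141]]
[[316.80486919 246.38448585]]
```

View pics/w1.png

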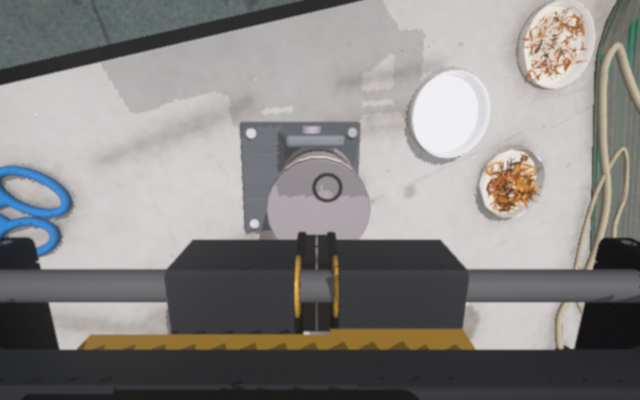

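```bash
python3 steer.py '[[[-0.0014,0.0006,0.04,0,0,0,0],[-0.0014,0.0006,0.065,0,0,0,0],[-0.0014,0.0006,0.068,0,0,0,0],[-0.0014,0.0006,0.07,0,0,0,0],[-0.0014,0.0006,0.072,0,0,0,0],[-0.0014,0.0006,0.074,0,0,0,0],[-0.0014,0.0006,0.076,0,0,0,0],[-0.0014,0.0006,0.078,0,0,0,0],[-0.0014,0.0006,0.078,0,0,0,0]]]'
python3 - <<'E'
from h import *
go(HW((0,0,0)),toolrot(HR()[:,2],H[2]))
E
```

```text
time_s: 2.8
position: [0.613, 0.183, 0.122]
tcp_rot: [[0.249, 0.945, 0.215], [0.969, -0.243, -0.052], [0.003, 0.221, -0.975]]
force: [-2.5, 0.1, 6.2]
opening: 0.008
grasp_force: 2.7
MOVE [ 0.0003 -0.0018  0.004 ] [ 0.16 -0.15 -0.02] dist 0.004414626858583283 F [-2.5  0.1  6.2]
```

```bash
python3 steer.py '[[[0,0,0.001,0,0,0,0],[0,0,0.002,0,0,0,0],[0,0,0.003,0,0,0,0],[0,0,0.003,0,0,0,0]]]';python3 steer.py '[[[0,0,0.001,0,0,0,0],[0,0,0.002,0,0,0,0],[0,0,0.002,0,0,0,0]]]'
python3 - <<'E'
from h import *
go(HW((0,0,0)),toolrot(HR()[:,2],H[2]))
E
```

```text
time_s: 3.2
position: [0.6136, 0.1829, 0.1195]
tcp_rot: [[0.249, 0.944, 0.215], [0.969, -0.243, -0.052], [0.003, 0.221, -0.975]]
force: [-3.2, 0.0, 6.7]
opening: 0.009
grasp_force: 3.8
time_s: 3.5
position: [0.6138, 0.1828, 0.1183]
tcp_rot: [[0.249, 0.944, 0.215], [0.969, -0.243, -0.053], [0.003, 0.221, -0.975]]
force: [-4.3, 0.8, 12.6]
opening: 0.008
grasp_force: 6.4
MOVE [ 0.0003 -0.0018  0.0002] [ 0.17 -0.14 -0.02] dist 0.0018286224824877748 F [-4.3  0.8 12.6]
```

```bash
for i in 1 2;do python3 steer.py '[[[0,0,0.001,0,0,0,0],[0,0,0.001,0,0,0,0]]]';done
python3 - <<'E'
from h import *
go(HW((0,0,0)),toolrot(HR()[:,2],H[2]))
E
```

```text
time_s: 3.7
position: [0.6138, 0.1828, 0.1183]
tcp_rot: [[0.248, 0.944, 0.215], [0.969, -0.243, -0.053], [0.002, 0.221, -0.975]]
force: [-7.3, -0.8, 17.2]
opening: 0.009
grasp_force: 9.3
time_s: 3.9
position: [0.6139, 0.1828, 0.1182]
tcp_rot: [[0.248, 0.944, 0.215], [0.969, -0.243, -0.053], [0.002, 0.222, -0.975]]
force: [-10.3, 0.3, 23.3]
opening: 0.004
grasp_force: 12.2
MOVE [ 0.0003 -0.0018  0.0001] [ 0.2  -0.14 -0.  ] dist 0.0018496058975013565 F [-10.3   0.3  23.3]
```

```bash
python3 steer.py '[[[0,0,-0.02,0,0,0,0],[0,0,-0.06,0,0,0,0],[0,0,-0.08,0,0,0,0],[0,0,-0.08,0,0,0,0],[0,0,-0.08,0,0,0,0]]]'
python3 - <<'E'
from h import *
import cv2
c=shoot("w2")
i=cv2.imread("pics/w2.png");u,v=proj(c,HW((.006,.017,0)))[0];print(u,v,proj(c,HW((0,0,0))))
cv2.imwrite("pics/w2z.png",cv2.resize(i[140:260,230:400],None,fx=4.5,fy=4.5,interpolation=cv2.INTER_CUBIC))
E
```

```text
time_s: 4.4
position: [0.5969, 0.1866, 0.192]
tcp_rot: [[0.249, 0.945, 0.213], [0.969, -0.243, -0.053], [0.002, 0.22, -0.976]]
force: [-1.2, -0.1, -0.9]
opening: 0.007
grasp_force: 0.0
323.1548878271226 184.88673979341203 [[314.56954883 208.27267056]]
```

View pics/w2z.png

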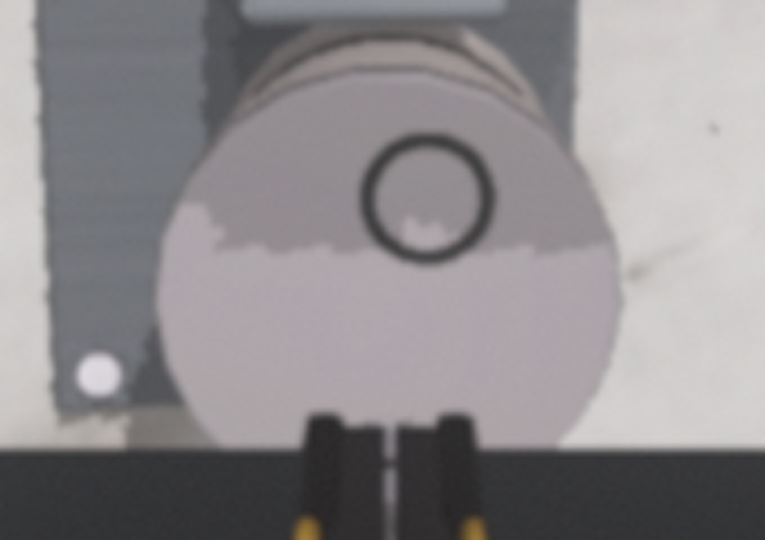

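Run:
```python
from h import *
c=np.load("pics/w2.npz");print("TCP px",proj(c,c["pos"]), [proj(c,c["pos"]+c["rot"]@np.array([x,0,0])) for x in(.0095,-.0095)])
uv=[324.7,183.6]
d=np.array([(uv[0]-c["K"][0,2])/c["K"][0,0],-(uv[1]-c["K"][1,2])/c["K"][1,1],-1])
Rw=c["view"][:3,:3].T;o=-Rw@c["view"][:3,3];d=Rw@d
n=HR()[:,2];t=(HW((0,0,0))-o)@n/(d@n);P=o+t*d
print(P,HW((.006,.017,0)),HR().T@(P-HW((.006,.017,0))))
yaw=ST[2]
go([ST[0],ST[1],.071+.09],toolrot([0,0,1],yaw))
```

```text
TCP px [[315.90690514 254.429578  ]] [array([[315.89590137, 236.72479432]]), array([[315.91759525, 271.62967132]])]
[0.62336717 0.19916189 0.11924261] [0.62212881 0.19853335 0.11900938] [ 1.06876591e-03  9.16921537e-04 -1.17364885e-17]
MOVE [-0.3214  0.1041  0.0534] [ 12.11   4.21 -38.83] dist 0.34206549622171545 F [-0.1 -0.3 -0.7]
```

Scaled: -38.83 degrees / 180 = -0.2157.

```bash
python3 steer.py '[[[-0.05,0.015,-0.01,0.0111,0.0039,-0.0333,0.4],[-0.16,0.05,0.02,0.0333,0.0111,-0.1056,0.8],[-0.16,0.05,0.02,0.0333,0.0111,-0.1056,0.8],[-0.16,0.05,0.02,0.0333,0.0111,-0.1056,0.8],[-0.3214,0.1041,0.0534,0.0673,0.0234,-0.2157,0.8],[-0.3214,0.1041,0.0534,0.0673,0.0234,-0.2157,0.8],[-0.3214,0.1041,0.0534,0.0673,0.0234,-0.2157,0.8],[-0.3214,0.1041,0.0534,0.0673,0.0234,-0.2157,0.8],[-0.3214,0.1041,0.0534,0.0673,0.0234,-0.2157,0.8],[-0.3214,0.1041,0.0534,0.0673,0.0234,-0.2157,0.8],[-0.3214,0.1041,0.0534,0.0673,0.0234,-0.2157,0.8]]]'
python3 - <<'E'
from h import *
import cv2
go([ST[0],ST[1],.071],toolrot([0,0,1],ST[2]))
c=shoot("w3");print(proj(c,[ST[0],ST[1],.117]),proj(c,[ST[0],ST[1],.06]),proj(c,c and np.load("pics/w3.npz")["pos"]))
i=cv2.imread("pics/w3.png");print(np.argwhere(i.sum(2)>0).shape)
cv2.imwrite("pics/w3z.png",cv2.resize(i[100:360,170:470],None,fx=2.3,fy=2.3,interpolation=cv2.INTER_CUBIC))
E
```

```text
time_s: 5.55
position: [0.6258, -0.1513, 0.1606]
tcp_rot: [[-0.417, 0.909, -0.001], [0.909, 0.417, 0.002], [0.002, -0.0, -1.0]]
force: [0.2, 0.8, -0.0]
opening: 0.789
grasp_force: 0.0
MOVE [-0.0019 -0.0005  0.0896] [-0.03 -0.12  0.05] dist 0.08958393569467715 F [ 0.2  0.8 -0. ]
[[314.13665341 226.95299756]] [[314.67231535 201.64644047]] [[314.51806854 253.80603641]]
(256000, 2)
```

View pics/w3z.png

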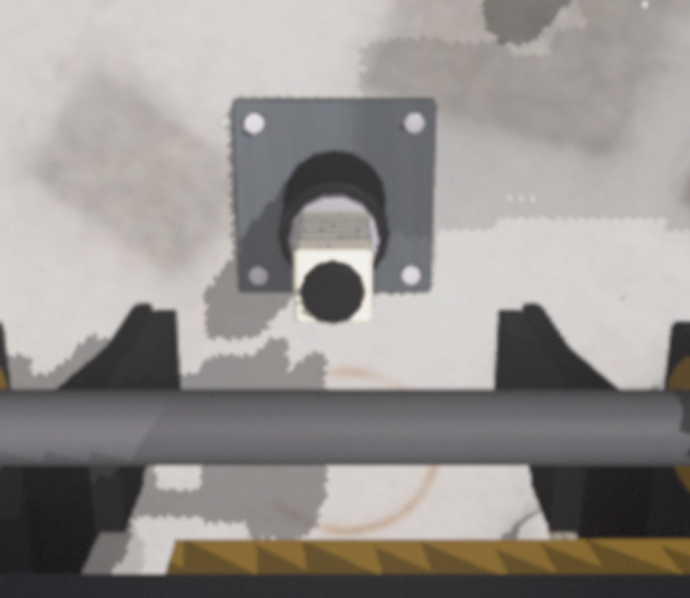

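```bash
python3 steer.py '[[[-0.0019,-0.0005,0.04,0,0,0,0.8],[-0.0019,-0.0005,0.075,0,0,0,0.8],[-0.0019,-0.0005,0.0896,0,0,0,0.8],[-0.0019,-0.0005,0.0896,0,0,0,0.8],[-0.0019,-0.0005,0.0896,0,0,0,0],[-0.0019,-0.0005,0.0896,0,0,0,0],[-0.0019,-0.0005,0.0896,0,0,0,0],[-0.0019,-0.0005,0.0896,0,0,0,0],[-0.0019,-0.0005,0.0896,0,0,0,0],[-0.0019,-0.0005,0.0896,0,0,0,0],[-0.0019,-0.0005,0.0896,0,0,0,0],[-0.0019,-0.0005,0.0896,0,0,0,0]]]'
python3 - <<'E'
from h import *
go([ST[0],ST[1],.071],toolrot([0,0,1],ST[2]))
E
```

```text
time_s: 6.8
position: [0.627, -0.1549, 0.0721]
tcp_rot: [[-0.416, 0.909, 0.001], [0.909, 0.416, 0.0], [-0.0, 0.001, -1.0]]
force: [-0.7, -0.7, 1.3]
opening: 0.249
grasp_force: 30.0
MOVE [ 0.0021 -0.0001  0.0011] [0.05 0.02 0.  ] dist 0.0023569846901295953 F [-0.7 -0.7  1.3]
```

```bash
python3 steer.py '[[[0,0,-0.01,0,0,0,0],[0,0,-0.03,0,0,0,0],[0,0,-0.06,0,0,0,0],[0,0,-0.1,0,0,0,0],[0,0,-0.14,0,0,0,0],[0,0,-0.15,0,0,0,0],[0,0,-0.15,0,0,0,0]]]'
cat >> h.py <<'E'
SPOT=np.array([.6228,.1989,.1191]); TIP=np.array([.0021,0,.0571])
def tgt(gap,yaw=ST[2],tip=TIP,spot=SPOT):
    Rt=toolrot(HR()[:,2],yaw); return spot+HR()[:,2]*gap-Rt@tip,Rt
E
python3 - <<'E'
from h import *
go(*tgt(.03))
for y in (0,-.25): print(y);go(*tgt(.03,y))
from rig import bot, imaging, order, probe_bus;print(probe_bus.read_state()["joint_positions"])
E
```

```text
time_s: 7.5
position: [0.628, -0.1552, 0.2244]
tcp_rot: [[-0.416, 0.909, 0.006], [0.909, 0.416, -0.002], [-0.004, 0.004, -1.0]]
force: [-0.1, -0.0, -1.0]
opening: 0.251
grasp_force: 30.0
MOVE [0.3341 0.1277 0.0193] [-9.51 -7.76 -0.67] dist 0.35820980440801425 F [-0.1 -0.  -1. ]
0
MOVE [0.3343 0.1268 0.0195] [-11.04  -5.57  24.14] dist 0.35807085791690096 F [-0.1 -0.  -1. ]
-0.25
MOVE [0.3346 0.1264 0.0196] [-11.8   -4.17  38.75] dist 0.35817382071219095 F [-0.1 -0.  -1. ]
[-2.37791308e+01  3.16982183e+01  7.88993823e+01  3.90784561e-02
  6.90724047e+01 -4.83690623e+01]
```

Scaled: -9.51 degrees / 180 = -0.0528.

```bash
python3 steer.py '[[[0.04,0.015,0,-0.0067,-0.0056,0,0],[0.09,0.034,0,-0.015,-0.0122,0,0],[0.14,0.053,0,-0.0233,-0.0189,0,0],[0.19,0.072,0,-0.0333,-0.0256,0,0],[0.24,0.09,0,-0.0444,-0.0333,0,0],[0.28,0.107,0,-0.0528,-0.0431,-0.0037,0],[0.31,0.118,0.01,-0.0528,-0.0431,-0.0037,0],[0.3341,0.1277,0.0193,-0.0528,-0.0431,-0.0037,0],[0.3341,0.1277,0.0193,-0.0528,-0.0431,-0.0037,0],[0.3341,0.1277,0.0193,-0.0528,-0.0431,-0.0037,0]]]'
python3 - <<'E'
from h import *
from rig import bot, imaging, order, probe_bus
import cv2
go(*tgt(.03))
c=shoot("w4");n=np.load("pics/w4.npz");tip=n["pos"]+n["rot"]@TIP
print("wrist tip,spot",proj(c,tip),proj(c,SPOT))
a=cv2.imread("pics/w4.png")[110:300,220:420];ims=[cv2.resize(a,(400,380),interpolation=cv2.INTER_CUBIC)]
for k in("side","top"):
    q=imaging.capture(k);u,v=proj(q,SPOT)[0];print(k,proj(q,tip)[0],u,v,proj(q,HW((.006,.017,0))))
    u,v=int(u)-30,int(v)-35;print(u,v)
    cv2.imwrite(f"pics/{k}4.png",q["color"][:,:,::-1])
    ims.append(cv2.resize(q["color"][v:v+57,u:u+60,::-1],(400,380),interpolation=cv2.INTER_CUBIC))
cv2.imwrite("pics/m4.png",np.hstack(ims[:2]))
E
```

```text
time_s: 8.5
position: [0.6024, 0.2022, 0.2002]
tcp_rot: [[-0.414, 0.887, 0.202], [0.9, 0.432, -0.053], [-0.135, 0.16, -0.978]]
force: [0.8, 0.1, -0.9]
opening: 0.254
grasp_force: 30.0
MOVE [-0.0022  0.003  -0.0035] [-0.46 -0.28  0.11] dist 0.005113317922013294 F [ 0.8  0.1 -0.9]
wrist tip,spot [[314.93132277 214.15409241]] [[320.17399333 206.24687142]]
side [436.44318036 231.65517804] 432.24676817350917 241.7055556590168 [[432.06033143 241.39527686]]
402 206
top [216.28159995 171.96130635] 220.64295406807645 169.60034559273183 [[220.818176  169.9177721]]
190 134
```

View pics/m4.png

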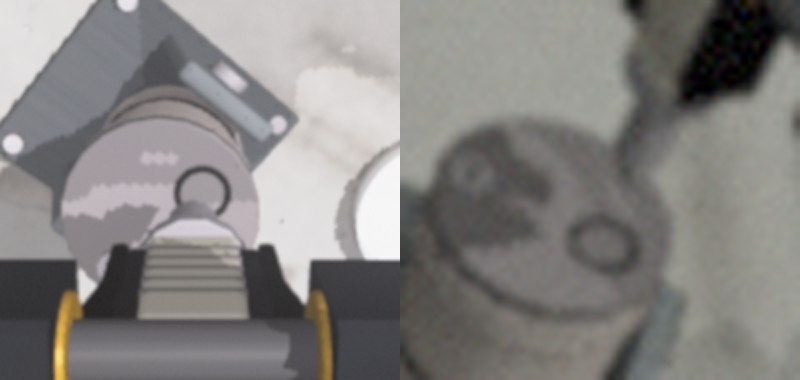

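Run:
```python
from h import *
from rig import bot, imaging, order, probe_bus
for i in range(3): print(np.round(imaging.capture("wrist")["mount"],5).tolist())
for n in("w1","w2","w3","w4"):
    c=np.load(f"pics/{n}.npz");print(n,[np.round(proj(c,c["pos"]+c["rot"]@np.array(t))[0],1).tolist() for t in((0,0,0),(.0,0,-.019),(.015,0,.01),(.0021,0,.057))])
```

```text
[[-0.00034, 0.96347, 0.26781, 0.07412], [1.0, 0.0, 0.00128, 0.00113], [0.00123, 0.26781, -0.96347, -0.16243], [0.0, 0.0, 0.0, 1.0]]
[[-0.00034, 0.96347, 0.26781, 0.07412], [1.0, 0.0, 0.00128, 0.00113], [0.00123, 0.26781, -0.96347, -0.16243], [0.0, 0.0, 0.0, 1.0]]
[[-0.00034, 0.96347, 0.26781, 0.07412], [1.0, 0.0, 0.00128, 0.00113], [0.00123, 0.26781, -0.96347, -0.16242], [0.0, 0.0, 0.0, 1.0]]
w1 [[315.9, 254.4], [315.8, 272.3], [315.9, 219.5], [316.1, 214.7]]
w2 [[315.9, 254.4], [315.8, 272.3], [315.9, 219.5], [316.1, 214.7]]
w3 [[314.5, 253.8], [314.3, 271.6], [314.6, 218.9], [315.0, 214.3]]
w4 [[314.4, 253.7], [314.1, 271.5], [314.5, 218.9], [314.9, 214.2]]
```

Run:
```python
import cv2,numpy as np
a=cv2.imread("pics/w4.png")[180:290,255:385];b=cv2.imread("pics/top4.png")[134:199,185:270];s=cv2.imread("pics/side4.png")[195:260,390:475]
r=lambda i:cv2.resize(i,(400,306),interpolation=cv2.INTER_CUBIC)
cv2.imwrite("pics/m5.png",np.vstack([np.hstack([cv2.resize(a,(400,338),interpolation=cv2.INTER_CUBIC)[:290],r(b)[:290]]),np.hstack([r(s),r(s)*0])]))
```

```text
(no output)
```

View pics/m5.png

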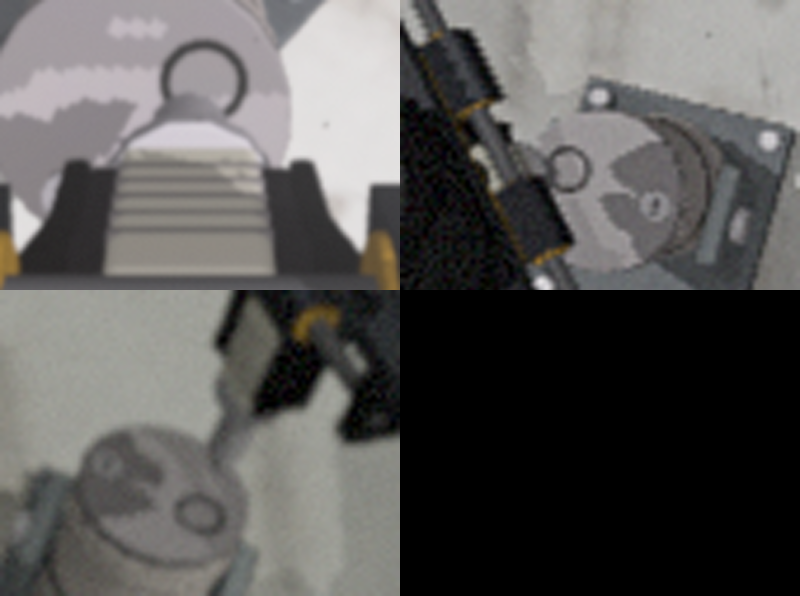

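Run:
```python
from h import *
go(*tgt(.008))
```

```text
MOVE [0.0002 0.0014 0.0207] [-0.19 -0.18 -0.13] dist 0.02073135116963301 F [-0.2 -0.5 -1.1]
```

Scaled: -0.19 degrees / 180 = -0.0011.

```bash
python3 steer.py '[[[0.0002,0.0014,0.01,-0.0011,-0.001,-0.0007,0],[0.0002,0.0014,0.017,-0.0011,-0.001,-0.0007,0],[0.0002,0.0014,0.0207,-0.0011,-0.001,-0.0007,0],[0.0002,0.0014,0.0207,-0.0011,-0.001,-0.0007,0],[0.0002,0.0014,0.0207,-0.0011,-0.001,-0.0007,0],[0.0002,0.0014,0.0207,-0.0011,-0.001,-0.0007,0]]]'
python3 - <<'E'
from h import *
go(*tgt(-.004))
from rig import bot, imaging, order, probe_bus;print(probe_bus.read_state()["force"]@HR())
E
```

```text
time_s: 9.4
position: [0.6098, 0.202, 0.1829]
tcp_rot: [[-0.414, 0.885, 0.212], [0.9, 0.433, -0.054], [-0.139, 0.168, -0.976]]
force: [-0.2, 0.2, -0.4]
opening: 0.245
grasp_force: 30.0
MOVE [-0.0013 -0.0005  0.0121] [ 0.03 -0.02  0.12] dist 0.012180895415353788 F [-0.2  0.2 -0.4]
[-0.32973129  0.10203977 -0.30840898]
```

```bash
cat > f.py <<'E'
from h import *
from rig import bot, imaging, order, probe_bus
f=[]
for i in range(4):
    f.append(probe_bus.read_state()["force"]@HR()); imaging.capture("top")
print("Fn",np.mean(f,0).round(2),np.std(f,0).round(2));go(*tgt(-.004))
E
python3 f.py; python3 steer.py '[[[-0.0013,-0.0005,0.003,0,0,0,0],[-0.0013,-0.0005,0.006,0,0,0,0],[-0.0013,-0.0005,0.006,0,0,0,0]]]' ;python3 f.py;  python3 steer.py '[[[0,0,0.002,0,0,0,0],[0,0,0.004,0,0,0,0],[0,0,0.004,0,0,0,0]]]'; python3 f.py
```

```text
Fn [-0.36  0.02 -1.33] [0.29 0.43 0.68]
MOVE [-0.0014 -0.0004  0.0122] [ 0.04 -0.02  0.12] dist 0.01230388611360976 F [ 0.4  0.6 -1.1]
time_s: 9.9
position: [0.6107, 0.1999, 0.1763]
tcp_rot: [[-0.414, 0.886, 0.21], [0.9, 0.433, -0.054], [-0.139, 0.167, -0.976]]
force: [-0.7, 0.1, -0.9]
opening: 0.249
grasp_force: 30.0
Fn [-0.5   0.13 -0.96] [0.59 0.31 0.39]
MOVE [-0.      0.0002  0.0059] [ 0.01 -0.03  0.11] dist 0.005914412911952783 F [-0.1  0.  -1. ]
time_s: 10.4
position: [0.6121, 0.2, 0.1732]
tcp_rot: [[-0.414, 0.885, 0.212], [0.9, 0.433, -0.054], [-0.139, 0.168, -0.976]]
force: [-0.6, -0.3, 0.4]
opening: 0.25
grasp_force: 30.0
Fn [-0.23  0.06  0.56] [0.25 0.59 0.12]
MOVE [ 0.     -0.      0.0022] [ 0.05 -0.02  0.11] dist 0.0022364845392089374 F [0.3 0.6 0.7]
```

```bash
python3 steer.py '[[[0,0,0.001,0,0,0,0],[0,0,0.002,0,0,0,0],[0,0,0.0025,0,0,0,0],[0,0,0.0025,0,0,0,0]]]'; python3 f.py;python3 f.py
```

```text
time_s: 11.0
position: [0.6126, 0.1998, 0.1708]
tcp_rot: [[-0.414, 0.885, 0.212], [0.9, 0.433, -0.054], [-0.139, 0.168, -0.976]]
force: [-0.8, 0.4, 1.3]
opening: 0.249
grasp_force: 30.0
Fn [-0.01  0.24  2.42] [1.   0.27 0.67]
MOVE [ 0.      0.     -0.0004] [ 0.04 -0.02  0.11] dist 0.0004120963451367746 F [0.5 0.2 1.6]
Fn [0.29 0.52 1.97] [0.68 0.38 0.47]
MOVE [ 0.      0.     -0.0004] [ 0.04 -0.02  0.11] dist 0.00043960298877871124 F [0.7 0.2 2.5]
```

Run:
```python
from h import *
from rig import bot, imaging, order, probe_bus
import cv2
c=shoot("w6");ims=[cv2.imread("pics/w6.png")[160:280,250:390]]
n=np.load("pics/w6.npz");print(proj(c,SPOT)-[250,160])
for k in("side","top"):
    q=imaging.capture(k);u,v=proj(q,SPOT)[0].astype(int);print(k,u,v,proj(q,SPOT))
    ims.append(q["color"][v-24:v+24,u-28:u+28,::-1])
r=[cv2.resize(i,(400,343) if j==0 else (400,343),interpolation=cv2.INTER_CUBIC)[:290] for j,i in enumerate(ims)]
cv2.imwrite("pics/m6.png",np.vstack([np.hstack(r[:2]),np.hstack([r[2],r[2]*0])]))
```

```text
[[64.86631864 56.3014286 ]]
side 432 241 [[432.24676817 241.70555566]]
top 220 169 [[220.64295407 169.60034559]]
```

View pics/m6.png

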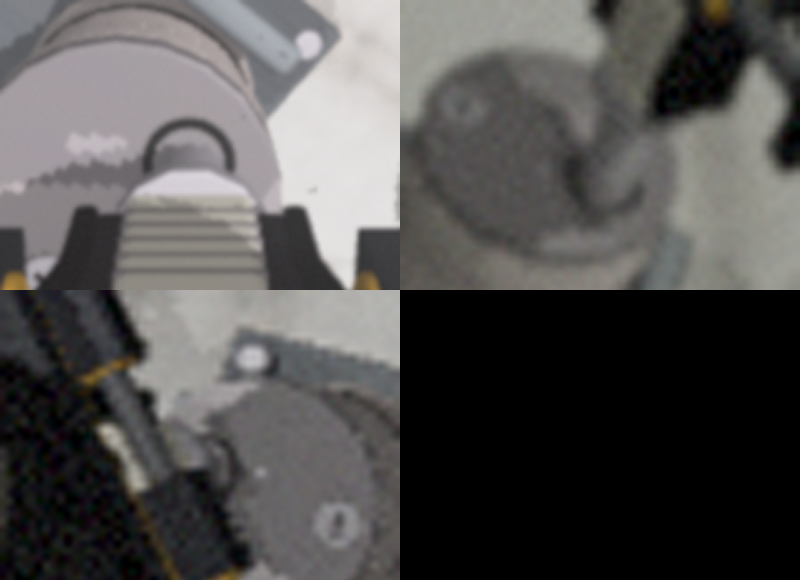

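```bash
python3 -c "
from rig import bot, imaging, order, probe_bus
print(order.hand_in())"
```

```text
the job is handed in; nothing more can be done
None
```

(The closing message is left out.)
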